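# Find the metal kit by feel and square it up in the bench stop

## Task

One of the three identical kit boxes holds a cast-metal kit and is much heavier than the other two. Nudge the boxes gently to feel which one it is, then slide that box over the table, without lifting or tipping it, into the corner of the L-shaped wooden stop, so that one long side lies flat against the long rail and an end lies against the short rail; do not ram the stop. Leave the two light boxes standing where they are, apart from a small nudge (less than 5 cm), and do not disturb the glue bottle, paint bottle, magnifier and phone.

Things in the scene. Friction and masses are not known exactly. Their poses are not given: they have to be found in the camera images.
- kit_a: one of three identical closed cardboard kit boxes with a blank paper panel on top: 90 mm (own x) by 110 mm (own y) by 50 mm high, too wide to grip. Origin: centre of its underside; x and y along its sides, z up. Loose. One of the three weighs 0.68 to 0.92 kg, each of the other two 0.12 to 0.18 kg; which is which does not show.
- kit_b: one of three identical closed cardboard kit boxes with a blank paper panel on top: 90 mm (own x) by 110 mm (own y) by 50 mm high, too wide to grip. Origin: centre of its underside; x and y along its sides, z up. Loose. One of the three weighs 0.68 to 0.92 kg, each of the other two 0.12 to 0.18 kg; which is which does not show.
- kit_c: one of three identical closed cardboard kit boxes with a blank paper panel on top: 90 mm (own x) by 110 mm (own y) by 50 mm high, too wide to grip. Origin: centre of its underside; x and y along its sides, z up. Loose. One of the three weighs 0.68 to 0.92 kg, each of the other two 0.12 to 0.18 kg; which is which does not show.
- stop: fixed L of two pale wood rails, 25 mm wide, 30 mm high. Origin: inner corner at table level. Long rail: inner face is plane x = 0, rail on its +x side, from y = -25 to +555 mm. Short rail: inner face is plane y = 0, rail on its -y side, from x = -100 mm to 0. A box goes where x < 0, y > 0: home, its centre is at x = -45, y = +55 mm.
- glue: standing white glue bottle with orange cap, 32 mm diameter, 60 mm high, loose; origin at the centre of its underside. Leave alone.
- paint: standing glass paint bottle with black cap, 32 mm diameter, 55 mm high, loose; origin at the centre of its underside. Leave alone.
- magnifier: magnifier on a black foot 90 x 70 mm with steel arms, 190 mm high, the lens (68 mm across) stands out about 85 mm to its own +y, the cross bar 60 mm to each side along its own x at 110 mm height; loose; origin at the centre of the foot's underside. Leave alone.
- phone: black phone lying flat, 150 mm (own x) by 72 mm (own y) by 9 mm, loose; origin at the centre of its underside. Leave alone.

How it is judged:
By the outcome, as a careful person would: the job done as asked, in the order asked, and still so for the second after the job is handed in, with the robot touching nothing.
It also fails if it takes over 59 s, if anything falls off the work surface, if the arm or the gripper's body presses on something with over 40 N, if the wrist force passes 120 N, or if a joint passes its speed limit or range.

## Robot

A 7-joint arm with a two-finger parallel gripper is mounted at the origin on the work surface. World frame = base frame: x ahead of the robot, y to its left, z up, the work surface at z = 0. Lengths are in m, angles in rad, forces in N, time in s.
With the tool pointing down it reaches from about 0.425 to 1.025 m from the base axis. Payload 3.6 kg.
Tool frame: the origin (TCP) lies at the very end of the fingers, on their centre line; the grasp point (between the pads) lies 19 mm behind it; x points along the fingers, y is the direction in which the jaws open and shut, and the axes are right-handed (so a half turn about x gives the same grasp; the last joint's range is limited). The gripper opens to 85 mm and grips with 20 to 120 N. Pads are 22 mm wide; open, the fingers measure 114 mm over their backs; the gripper's body (76 mm by 85 mm) begins 54 mm behind the grasp point. The pads swing forward as they close: fully open they stand 13 mm farther back than shut.
Start: joints at [1.208, 0.591, 0.048, 1.609, -0.033, 0.943, -0.034], TCP at [0.193, -0.699, 0.231] pointing down, gripper open.
Joint ranges: [-2.69, 2.69], [-0.47, 2.24], [-1.27, 1.36], [0.19, 2.51], [-1.53, 4.68], [0.08, 2.07], [-3.09, 3.09]. Speed limits (rad/s): [2.57, 2.57, 3.14, 3.14, 3.14, 3.14, 3.14].

## Interface

Orientations are given as a unit quaternion [x, y, z, w].
In Python, from station import arm gives the robot as it stands. The module is installed in compiled form; this text tells all that it offers.
- The arm moves only by the tool step_arm, never from a script. Its argument "increments" is a list of rows, each an object of numbers: "claw": the finger opening in cm, from 0 to 8.54; "dx", "dy", "dz": the shift along the world's x, y, z in cm; "yaw": the turn about the world's z in rad. In form: [{"claw": .., "dx": .., "dy": .., "dz": .., "yaw": ..}, ...]. A call has 1 to 5 rows; each row is the pose to reach, as a shift and turn from the pose measured when the call began; what a row does not reach only later rows make up. A row lasts 1/12 s, in which the tool goes at most 41.7 mm and 7.16 degrees, less where a joint would pass 70% of its speed; a pose out of reach is approached as far as the arm can. A call with a gripper value outside its range is refused whole. The fingers move at their own pace and stop on an object; the grip force is fixed at half the most. Time passes only in rows, so rows that repeat a pose let the fingers close. It gives the time, the measured TCP pose, the force and the opening at its end, in the units of the state.
- arm.read_state(): the state, without advancing time (a new reading comes with each control period).
- arm.snapshot(name): name is "side" or "top"; returns a dict with "pixels" (400x640x3 uint8, red, green, blue), "depth" (400x640 float32, m along the optical axis (not along the pixel's ray), 0 where there is no reading), "camera_matrix" (3x3 intrinsics, pixels), "dist_coeffs" ([k1, k2, p1, p2, k3] as OpenCV has them; the pictures are not rectified), "R" (3x3) and "t" (3): a world point X has camera coordinates R X + t. Camera axes: x right, y down, z forward; pixel columns grow to the right and rows downward; lengths in m; the calibration is good to about 2 mm. A picture is of the moment at which its call begins.
- arm.finish_job(): hands the job in, once; it reports no verdict.
The state is a dict: "clock": time; "joint_pos": joint angles; "dq": joint speeds; "tau": joint torques, N m; "position": TCP position; "eef_rot": TCP orientation; "force": force on the tool from outside, world axes, zero at the start; "wrist_torque": the same for the moment, N m; "grip_width": finger opening in m.
Only numpy, scipy, OpenCV 4.12 (cv2) and the standard library are available. Lean on these libraries where they do the work, as an engineer would, in place of code of your own. Each camera call takes 0.05 s, during which the arm holds its last target. There are 200 camera calls.

## Working session

There is one attempt and no reset: what is moved stays moved. The work goes in short steps, Python scripts to look and compute and a tool call to move; the robot and the scene stay as the last step left them, time stands still between calls to the robot, and variables do not carry over. Pictures are saved under pics/ and viewed, about 8 in all and at most 12, crops included, and the job is handed in when it is done.

Besides the shell and the picture viewer there is one more tool, called by a JSON object that holds its "fn" and its "kwargs". step_arm: Moves the arm, as the interface text tells. Its arguments: {"type":"object","properties":{"increments":{"type":"array","items":{"type":"object","properties":{"claw":{"type":"number"},"dx":{"type":"number"},"dy":{"type":"number"},"dz":{"type":"number"},"yaw":{"type":"number"}}}}},"required":["increments"]}

```bash
mkdir -p pics
cat > h.py <<'E'
import numpy as np, cv2
from station import arm
def snap(n,f=None):
    s=arm.snapshot(n)
    if f: cv2.imwrite('pics/'+f,cv2.cvtColor(s['pixels'],cv2.COLOR_RGB2BGR))
    return s
def cloud(s):
    K=np.array(s['camera_matrix']);d=np.array(s['dist_coeffs']);R=np.array(s['R']);t=np.array(s['t'])
    v,u=np.mgrid[0:400,0:640]
    p=cv2.undistortPoints(np.stack([u,v],-1).reshape(-1,1,2).astype(float),K,d).reshape(400,640,2)
    z=s['depth'].astype(float)
    X=np.dstack([p*z[...,None],z])
    return (X-t)@R
def pix(s,uv,h):
    K=np.array(s['camera_matrix']);d=np.array(s['dist_coeffs']);R=np.array(s['R']);t=np.array(s['t'])
    p=cv2.undistortPoints(np.array(uv,float).reshape(-1,1,2),K,d).reshape(-1,2)
    r=np.c_[p,np.ones(len(p))]@R; c=-R.T@t
    return c+r*((h-c[2])/r[:,2])[:,None]
E
python3 - <<'E'
from h import *
for n in('top','side'):
    s=snap(n,n+'0.png'); np.savez(n+'0.npz',**s); print(n,-np.array(s['R']).T@np.array(s['t']))
print(arm.read_state())
E
```

```text
top [0.48556226 0.04065098 1.17709713]
side [0.20419606 0.64038025 0.73929544]
{'clock': 0.1, 'joint_pos': array([ 1.20850299,  0.59205367,  0.04834046,  1.60973405, -0.03329838,
        0.94273258, -0.03371496]), 'dq': array([ 0.00096461, -0.00241376, -0.00072335, -0.00339808, -0.00076354,
       -0.00049055,  0.00084089]), 'tau': array([ 4.92149469e-03, -5.49996400e+01,  1.55352943e+00, -1.98822927e+01,
        9.77356540e-03,  3.80083031e-03, -8.13461469e-06]), 'position': array([ 0.19231511, -0.69821971,  0.23022226]), 'eef_rot': array([-0.70057863, -0.09549449,  0.70087793, -0.09402399]), 'force': array([-0.89102135,  0.50810243, -0.07307934]), 'wrist_torque': array([0.00351487, 0.0412597 , 0.0006265 ]), 'grip_width': 0.08535107244223025}
```

View pics/top0.png

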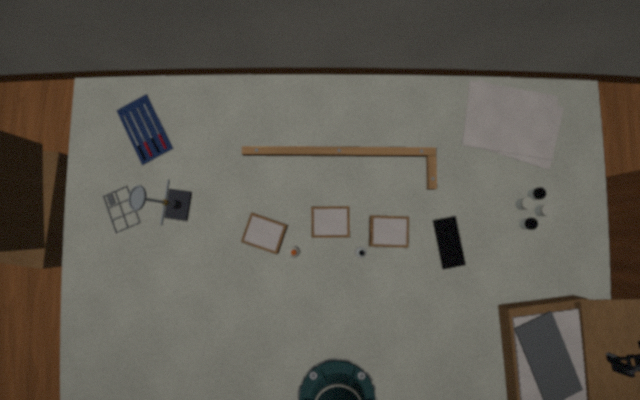

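View pics/side0.png

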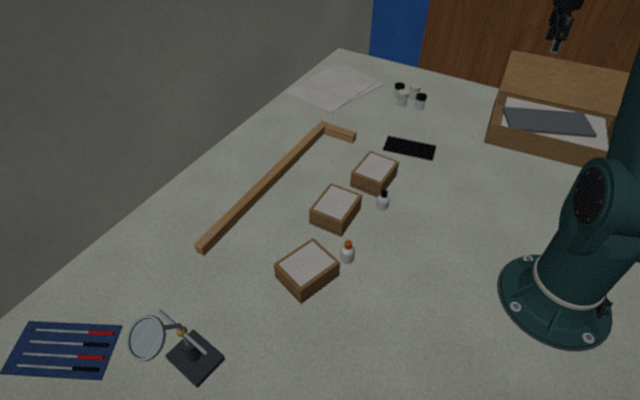

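The top view (up = +x, left = +y) shows three boxes at about (265,233), (330,221) and (389,231). The glue is at (295,252), the paint at (361,252) and the phone at (449,242). The stop's corner is at about (428,157), with its long rail to the left.

```bash
cat >> h.py <<'E'
def boxes(s,lo=.043,hi=.058):
    P=cloud(s); m=((P[...,2]>lo)&(P[...,2]<hi)).astype(np.uint8)
    m[:,:200]=0; m[:,480:]=0; m[:140]=0; m[300:]=0
    n,l,st,c=cv2.connectedComponentsWithStats(m)
    out=[]
    for i in range(1,n):
        if st[i,4]<400: continue
        q=P[l==i][:,:2].astype(np.float32)
        r=cv2.minAreaRect(q*1000); a=r[2]; w,h=r[1]
        # direction of the long (110) side in deg
        if w<h: a+=90
        a=(a+90)%180-90
        out.append((np.round(r[0]),np.round(q.mean(0)*1000),np.round(r[1]),round(a,1),st[i,4],np.round(np.median(P[l==i][:,2]),4)))
    return out
E
python3 - <<'E'
from h import *
s=dict(np.load('top0.npz'))
for b in boxes(s): print(b)
print('glue,paint',pix(s,[(295,252),(361,252)],.058).round(3))
print('phone',pix(s,[(433,219),(455,216),(465,264),(443,269)],.009).round(3))
print('rail', pix(s,[(243,155.5),(428,157),(428,188),(437,188)],.03).round(4))
P=cloud(s);print(P[300,200],P[152,350],P[230,265])
# rail mask
m=(P[...,2]>.024)&(P[...,2]<.034);m[:,:235]=0;m[:,445:]=0;m[:140]=0;m[195:]=0
for c in range(250,425,20):
    v=np.where(m[:165,c])[0]; print(c,P[v.min(),c].round(3) if len(v) else None,P[v.max(),c].round(3) if len(v) else None)
for r in range(162,188,5):
    v=np.where(m[r])[0]; print(r,P[r,v.min()].round(3),P[r,v.max()].round(3)) if len(v) else None
im=cv2.cvtColor(s['pixels'],cv2.COLOR_RGB2BGR)[140:280,230:480]
cv2.imwrite('pics/c.png',cv2.resize(im,None,fx=3.2,fy=3.2,interpolation=cv2.INTER_CUBIC))
E
```

```text
(array([515.,  23.]), array([515.,  22.], dtype=float32), array([ 89., 109.]), -89.8, np.int32(1216), np.float64(0.0511))
(array([481., 214.]), array([481., 213.], dtype=float32), array([112.,  90.]), 72.0, np.int32(1227), np.float64(0.0512))
(array([ 488., -147.]), array([ 488., -146.], dtype=float32), array([108.,  90.]), 88.2, np.int32(1187), np.float64(0.0508))
glue,paint [[ 0.428  0.122  0.058]
 [ 0.429 -0.065  0.058]]
phone [[ 0.524 -0.285  0.009]
 [ 0.533 -0.352  0.009]
 [ 0.391 -0.379  0.009]
 [ 0.376 -0.312  0.009]]
rail [[ 0.7098  0.2811  0.03  ]
 [ 0.7072 -0.268   0.03  ]
 [ 0.6146 -0.2658  0.03  ]
 [ 0.6147 -0.2927  0.03  ]]
[0.28112111 0.40763128 0.00208605] [ 0.72003984 -0.03581882  0.0341312 ] [0.48996806 0.20884034 0.04956352]
250 [0.739 0.261 0.03 ] [0.715 0.261 0.025]
270 [0.739 0.201 0.03 ] [0.715 0.201 0.025]
290 [0.739 0.142 0.027] [0.714 0.141 0.032]
310 [0.738 0.082 0.032] [0.715 0.082 0.028]
330 [0.738 0.023 0.033] [0.718 0.023 0.027]
350 [ 0.736 -0.036  0.03 ] [ 0.715 -0.036  0.029]
370 [ 0.736 -0.096  0.029] [ 0.713 -0.096  0.025]
390 [ 0.737 -0.155  0.028] [ 0.715 -0.154  0.032]
410 [ 0.737 -0.215  0.03 ] [ 0.714 -0.215  0.025]
162 [ 0.693 -0.266  0.024] [ 0.692 -0.292  0.03 ]
167 [ 0.677 -0.268  0.029] [ 0.678 -0.292  0.028]
172 [ 0.662 -0.267  0.031] [ 0.662 -0.29   0.032]
177 [ 0.648 -0.267  0.027] [ 0.648 -0.291  0.027]
182 [ 0.633 -0.267  0.028] [ 0.633 -0.291  0.026]
187 [ 0.618 -0.267  0.026] [ 0.617 -0.289  0.032]
```

View pics/c.png

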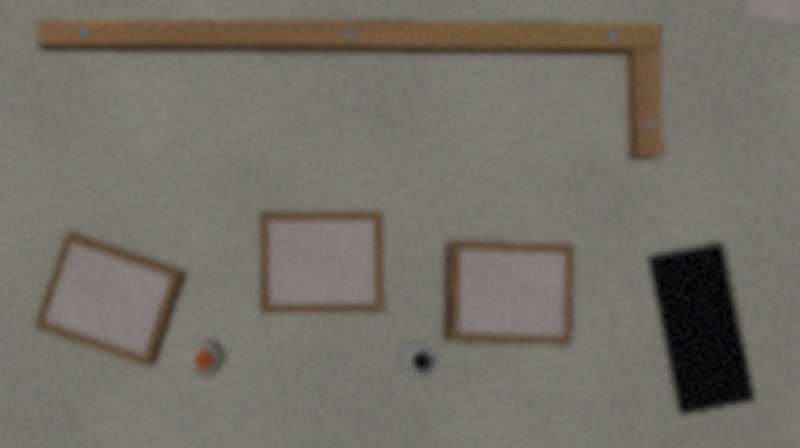

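{"fn": "step_arm", "kwargs": {"increments": [{"claw": 6, "dx": 2, "dy": 3, "dz": 2}, {"claw": 6, "dx": 5, "dy": 6, "dz": 3}, {"claw": 6, "dx": 7, "dy": 10, "dz": 3, "yaw": -0.1}, {"claw": 6, "dx": 9, "dy": 14, "dz": 3, "yaw": -0.2}, {"claw": 6, "dx": 11, "dy": 18, "dz": 3, "yaw": -0.27}]}}

```text
invalid input
```

{"fn": "step_arm", "kwargs": {"increments": [{"claw": 6, "dx": 2, "dy": 4}, {"claw": 6, "dx": 4, "dy": 8}, {"claw": 6, "dx": 6, "dy": 12}, {"claw": 6, "dx": 8, "dy": 15}, {"claw": 6, "dx": 9, "dy": 18}]}}

```text
invalid input
```

{"fn": "step_arm", "kwargs": {"increments": [{"claw": 6, "dx": 2, "dy": 3, "dz": 2, "yaw": 0}, {"claw": 6, "dx": 5, "dy": 6, "dz": 3, "yaw": 0}, {"claw": 6, "dx": 7, "dy": 10, "dz": 3, "yaw": -0.1}, {"claw": 6, "dx": 9, "dy": 14, "dz": 3, "yaw": -0.2}, {"claw": 6, "dx": 11, "dy": 18, "dz": 3, "yaw": -0.27}]}}

```text
clock: 0.52
position: [0.2982, -0.5261, 0.26]
eef_rot: [-0.707, 0.001, 0.707, 0.003]
force: [0.8, 0.2, -0.4]
grip_width: 0.0601
```

{"fn": "step_arm", "kwargs": {"increments": [{"claw": 6, "dx": 2, "dy": 4, "dz": 0, "yaw": 0}, {"claw": 6, "dx": 4, "dy": 8, "dz": 0, "yaw": 0}, {"claw": 6, "dx": 6, "dy": 12, "dz": 0, "yaw": 0}, {"claw": 6, "dx": 8, "dy": 15, "dz": 0, "yaw": 0}, {"claw": 6, "dx": 9, "dy": 18, "dz": 0, "yaw": 0}]}}

```text
clock: 0.93
position: [0.3903, -0.3436, 0.26]
eef_rot: [0.708, -0.0, -0.707, -0.002]
force: [1.1, 0.2, -0.2]
grip_width: 0.0599
```

{"fn": "step_arm", "kwargs": {"increments": [{"claw": 6, "dx": 0.5, "dy": 4, "dz": 0, "yaw": 0}, {"claw": 6, "dx": 1, "dy": 8, "dz": 0, "yaw": 0}, {"claw": 6, "dx": 1.5, "dy": 12, "dz": 0, "yaw": 0}, {"claw": 6, "dx": 2.2, "dy": 16, "dz": 0, "yaw": 0}, {"claw": 6, "dx": 2.2, "dy": 19.6, "dz": 0, "yaw": 0}]}}

```text
clock: 1.35
position: [0.4131, -0.1449, 0.26]
eef_rot: [0.708, 0.0, -0.706, -0.002]
force: [0.9, 1.0, 0.3]
grip_width: 0.06
```

{"fn": "step_arm", "kwargs": {"increments": [{"claw": 6, "dx": 0, "dy": 0, "dz": -4, "yaw": 0}, {"claw": 6, "dx": 0, "dy": 0, "dz": -8, "yaw": 0}, {"claw": 6, "dx": 0, "dy": 0, "dz": -11, "yaw": 0}, {"claw": 6, "dx": 0, "dy": 0, "dz": -14, "yaw": 0}, {"claw": 6, "dx": 0, "dy": 0, "dz": -16, "yaw": 0}]}}

```text
clock: 1.77
position: [0.4118, -0.1443, 0.0978]
eef_rot: [-0.707, -0.001, 0.707, 0.002]
force: [0.4, 0.2, -0.3]
grip_width: 0.0602
```

{"fn": "step_arm", "kwargs": {"increments": [{"claw": 6, "dx": 0, "dy": -0.2, "dz": -3, "yaw": 0}, {"claw": 6, "dx": 0, "dy": -0.2, "dz": -5.5, "yaw": 0}, {"claw": 6, "dx": 0, "dy": -0.2, "dz": -7.5, "yaw": 0}, {"claw": 6, "dx": 0, "dy": -0.2, "dz": -8.2, "yaw": 0}, {"claw": 6, "dx": 0, "dy": -0.2, "dz": -8.2, "yaw": 0}]}}

```text
clock: 2.18
position: [0.4109, -0.146, 0.0143]
eef_rot: [-0.706, -0.001, 0.708, 0.002]
force: [0.1, 0.5, 0.7]
grip_width: 0.0596
```

{"fn": "step_arm", "kwargs": {"increments": [{"claw": 6, "dx": 0.5, "dy": 0, "dz": 0, "yaw": 0}, {"claw": 6, "dx": 1, "dy": 0, "dz": 0, "yaw": 0}, {"claw": 6, "dx": 1.4, "dy": 0, "dz": 0, "yaw": 0}, {"claw": 6, "dx": 1.7, "dy": 0, "dz": 0, "yaw": 0}, {"claw": 6, "dx": 2, "dy": 0, "dz": 0, "yaw": 0}]}}

```text
clock: 2.6
position: [0.4318, -0.1462, 0.0152]
eef_rot: [-0.706, -0.001, 0.708, 0.002]
force: [-2.5, -1.1, 0.8]
grip_width: 0.0604
```

{"fn": "step_arm", "kwargs": {"increments": [{"claw": 6, "dx": 0.3, "dy": 0, "dz": 0, "yaw": 0}, {"claw": 6, "dx": 0.6, "dy": 0, "dz": 0, "yaw": 0}]}}

```text
clock: 2.77
position: [0.4376, -0.1463, 0.0156]
eef_rot: [-0.706, -0.001, 0.708, 0.002]
force: [-1.7, -0.0, 1.3]
grip_width: 0.06
```

{"fn": "step_arm", "kwargs": {"increments": [{"claw": 6, "dx": 0.3, "dy": 0, "dz": 0, "yaw": 0}, {"claw": 6, "dx": 0.6, "dy": 0, "dz": 0, "yaw": 0}]}}

```text
clock: 2.93
position: [0.4437, -0.1462, 0.0157]
eef_rot: [-0.706, -0.001, 0.708, 0.002]
force: [-0.4, 0.3, 0.9]
grip_width: 0.06
```

{"fn": "step_arm", "kwargs": {"increments": [{"claw": 6, "dx": 0.3, "dy": 0, "dz": 0, "yaw": 0}, {"claw": 6, "dx": 0.6, "dy": 0, "dz": 0, "yaw": 0}]}}

```text
clock: 3.1
position: [0.45, -0.1461, 0.0156]
eef_rot: [-0.706, -0.001, 0.708, 0.002]
force: [-0.7, 0.3, -0.4]
grip_width: 0.0601
```

```bash
python3 -c "
from h import *
print(arm.read_state()['force'])
for b in boxes(snap('top')): print(b)
print(arm.read_state()['force'])"
```

```text
[-0.70947671  0.28247064 -0.4489554 ]
(array([515.,  23.]), array([515.,  22.], dtype=float32), array([ 89., 109.]), -89.8, np.int32(1221), np.float64(0.0511))
(array([ 506., -145.]), array([ 514., -138.], dtype=float32), array([ 86., 107.]), -89.9, np.int32(907), np.float64(0.0507))
(array([481., 214.]), array([481., 213.], dtype=float32), array([111.,  90.]), 71.6, np.int32(1220), np.float64(0.0513))
[-0.02890702 -0.36411973  0.43741298]
```

{"fn": "step_arm", "kwargs": {"increments": [{"claw": 6, "dx": -1.2, "dy": 0, "dz": 0, "yaw": 0}, {"claw": 6, "dx": -1.2, "dy": 0, "dz": 4, "yaw": 0}, {"claw": 6, "dx": -1.2, "dy": 0, "dz": 8, "yaw": 0}, {"claw": 6, "dx": -1.2, "dy": 2, "dz": 11, "yaw": 0}, {"claw": 6, "dx": -1.2, "dy": 5, "dz": 11, "yaw": 0}]}}

```text
clock: 3.57
position: [0.4417, -0.0993, 0.13]
eef_rot: [0.71, -0.003, -0.704, -0.003]
force: [1.6, 0.4, -0.3]
grip_width: 0.0601
```

{"fn": "step_arm", "kwargs": {"increments": [{"claw": 6, "dx": 0, "dy": 4, "dz": 0, "yaw": 0}, {"claw": 6, "dx": 0, "dy": 8, "dz": 0, "yaw": 0}, {"claw": 6, "dx": 0, "dy": 11.9, "dz": 0, "yaw": 0}, {"claw": 6, "dx": 0, "dy": 11.9, "dz": -3, "yaw": 0}, {"claw": 6, "dx": 0, "dy": 11.9, "dz": -6, "yaw": 0}]}}

```text
clock: 3.98
position: [0.4432, 0.0235, 0.0708]
eef_rot: [0.712, 0.001, -0.702, -0.002]
force: [-0.8, 0.4, -0.5]
grip_width: 0.06
```

{"fn": "step_arm", "kwargs": {"increments": [{"claw": 6, "dx": -0.3, "dy": 0, "dz": -2.5, "yaw": 0}, {"claw": 6, "dx": -0.3, "dy": 0, "dz": -4.5, "yaw": 0}, {"claw": 6, "dx": -0.3, "dy": 0, "dz": -5.5, "yaw": 0}, {"claw": 6, "dx": 0.3, "dy": 0, "dz": -5.5, "yaw": 0}, {"claw": 6, "dx": 0.8, "dy": 0, "dz": -5.5, "yaw": 0}]}}

```text
clock: 4.4
position: [0.4512, 0.0232, 0.0158]
eef_rot: [0.712, 0.001, -0.702, -0.002]
force: [0.3, -0.0, -0.4]
grip_width: 0.0603
```

{"fn": "step_arm", "kwargs": {"increments": [{"claw": 6, "dx": 0.3, "dy": 0, "dz": 0, "yaw": 0}, {"claw": 6, "dx": 0.6, "dy": 0, "dz": 0, "yaw": 0}, {"claw": 6, "dx": 0.9, "dy": 0, "dz": 0, "yaw": 0}, {"claw": 6, "dx": 1.2, "dy": 0, "dz": 0, "yaw": 0}]}}

```text
clock: 4.73
position: [0.4629, 0.023, 0.0166]
eef_rot: [0.712, 0.0, -0.702, -0.002]
force: [-2.6, -0.3, 0.7]
grip_width: 0.0599
```

{"fn": "step_arm", "kwargs": {"increments": [{"claw": 6, "dx": 0.3, "dy": 0, "dz": 0, "yaw": 0}, {"claw": 6, "dx": 0.6, "dy": 0, "dz": 0, "yaw": 0}]}}

```text
clock: 4.9
position: [0.4689, 0.0229, 0.017]
eef_rot: [0.712, 0.0, -0.702, -0.002]
force: [-1.5, -0.2, 2.1]
grip_width: 0.0602
```

{"fn": "step_arm", "kwargs": {"increments": [{"claw": 6, "dx": 0.3, "dy": 0, "dz": 0, "yaw": 0}, {"claw": 6, "dx": 0.6, "dy": 0, "dz": 0, "yaw": 0}]}}

```text
clock: 5.07
position: [0.4752, 0.0228, 0.0171]
eef_rot: [0.712, 0.0, -0.702, -0.002]
force: [-1.3, 0.3, 0.9]
grip_width: 0.0601
```

```bash
python3 -c "
from h import *
for b in boxes(snap('top')): print(b)
print(arm.read_state()['force'])"
```

```text
(array([541.,  21.]), array([546.,  24.], dtype=float32), array([ 66., 107.]), -89.7, np.int32(758), np.float64(0.051))
(array([ 507., -145.]), array([ 507., -144.], dtype=float32), array([ 89., 107.]), -90.0, np.int32(1208), np.float64(0.0507))
(array([481., 214.]), array([481., 213.], dtype=float32), array([111.,  90.]), 71.6, np.int32(1226), np.float64(0.0513))
[-0.18796116 -0.11867967  0.73036141]
```

{"fn": "step_arm", "kwargs": {"increments": [{"claw": 6, "dx": -1.2, "dy": 0, "dz": 0, "yaw": 0}, {"claw": 6, "dx": -2, "dy": 0, "dz": 4, "yaw": 0}, {"claw": 6, "dx": -3, "dy": 0, "dz": 8, "yaw": -0.1}, {"claw": 6, "dx": -4, "dy": 2, "dz": 11, "yaw": -0.2}, {"claw": 6, "dx": -5, "dy": 6, "dz": 11, "yaw": -0.32}]}}

```text
clock: 5.53
position: [0.4279, 0.0794, 0.1311]
eef_rot: [0.705, -0.118, -0.689, -0.12]
force: [1.9, 1.1, -0.0]
grip_width: 0.0602
```

{"fn": "step_arm", "kwargs": {"increments": [{"claw": 6, "dx": -0.5, "dy": 4, "dz": 0, "yaw": 0}, {"claw": 6, "dx": -1, "dy": 8, "dz": 0, "yaw": 0}, {"claw": 6, "dx": -1.5, "dy": 12, "dz": 0, "yaw": 0}, {"claw": 6, "dx": -2, "dy": 15.5, "dz": 0, "yaw": 0}, {"claw": 6, "dx": -2, "dy": 15.5, "dz": -3, "yaw": 0}]}}

```text
clock: 5.95
position: [0.4095, 0.2466, 0.1042]
eef_rot: [0.709, -0.108, -0.687, -0.12]
force: [1.2, 1.1, -0.0]
grip_width: 0.0601
```

{"fn": "step_arm", "kwargs": {"increments": [{"claw": 6, "dx": -0.3, "dy": -0.9, "dz": -3, "yaw": 0}, {"claw": 6, "dx": -0.3, "dy": -0.9, "dz": -6, "yaw": 0}, {"claw": 6, "dx": -0.3, "dy": -0.9, "dz": -8, "yaw": 0}, {"claw": 6, "dx": -0.3, "dy": -0.9, "dz": -8.8, "yaw": 0}, {"claw": 6, "dx": 0.6, "dy": -1.2, "dz": -8.8, "yaw": 0}]}}

```text
clock: 6.37
position: [0.4121, 0.234, 0.0145]
eef_rot: [0.707, -0.109, -0.689, -0.118]
force: [0.3, -0.8, 0.0]
grip_width: 0.0599
```

{"fn": "step_arm", "kwargs": {"increments": [{"claw": 6, "dx": 0.4, "dy": -0.13, "dz": 0, "yaw": 0}, {"claw": 6, "dx": 0.8, "dy": -0.26, "dz": 0, "yaw": 0}, {"claw": 6, "dx": 1.2, "dy": -0.39, "dz": 0, "yaw": 0}, {"claw": 6, "dx": 1.5, "dy": -0.49, "dz": 0, "yaw": 0}, {"claw": 6, "dx": 1.8, "dy": -0.58, "dz": 0, "yaw": 0}]}}

```text
clock: 6.78
position: [0.4282, 0.2288, 0.0154]
eef_rot: [0.706, -0.108, -0.69, -0.117]
force: [-8.1, 3.8, 6.4]
grip_width: 0.06
```

{"fn": "step_arm", "kwargs": {"increments": [{"claw": 6, "dx": 0.3, "dy": -0.1, "dz": 0, "yaw": 0}, {"claw": 6, "dx": 0.6, "dy": -0.2, "dz": 0, "yaw": 0}]}}

```text
clock: 6.95
position: [0.4309, 0.2272, 0.0157]
eef_rot: [0.704, -0.108, -0.692, -0.116]
force: [-7.2, 3.2, 5.2]
grip_width: 0.0597
```

{"fn": "step_arm", "kwargs": {"increments": [{"claw": 6, "dx": 0.3, "dy": -0.1, "dz": 0, "yaw": 0}, {"claw": 6, "dx": 0.6, "dy": -0.2, "dz": 0, "yaw": 0}]}}

```text
clock: 7.12
position: [0.4338, 0.2256, 0.0159]
eef_rot: [0.702, -0.107, -0.695, -0.115]
force: [-7.3, 2.9, 3.8]
grip_width: 0.06
```

```bash
python3 -c "
from h import *
for b in boxes(snap('top')): print(b)
print(arm.read_state()['force'])"
```

```text
(array([532.,  22.]), array([532.,  22.], dtype=float32), array([ 89., 106.]), -89.8, np.int32(1212), np.float64(0.0512))
(array([ 507., -145.]), array([ 507., -145.], dtype=float32), array([ 89., 108.]), -90.0, np.int32(1206), np.float64(0.0508))
(array([487., 211.]), array([492., 205.], dtype=float32), array([111.,  90.]), 71.9, np.int32(1050), np.float64(0.0513))
[-4.42674102  1.22201177  0.34885171]
```

{"fn": "step_arm", "kwargs": {"increments": [{"claw": 6, "dx": 0.7, "dy": -0.2, "dz": 0, "yaw": 0.02}, {"claw": 6, "dx": 1.5, "dy": -0.4, "dz": 0, "yaw": 0.05}, {"claw": 6, "dx": 2.3, "dy": -0.6, "dz": 0, "yaw": 0.08}, {"claw": 6, "dx": 3.1, "dy": -0.8, "dz": 0, "yaw": 0.11}, {"claw": 6, "dx": 4, "dy": -0.95, "dz": 0, "yaw": 0.14}]}}

```text
clock: 7.58
position: [0.4698, 0.214, 0.0159]
eef_rot: [0.705, -0.059, -0.704, -0.064]
force: [-9.6, 0.2, 6.4]
grip_width: 0.06
```

{"fn": "step_arm", "kwargs": {"increments": [{"claw": 6, "dx": 0.8, "dy": -0.1, "dz": 0, "yaw": 0.03}, {"claw": 6, "dx": 1.6, "dy": -0.2, "dz": 0, "yaw": 0.06}, {"claw": 6, "dx": 2.4, "dy": -0.3, "dz": 0, "yaw": 0.09}, {"claw": 6, "dx": 3.2, "dy": -0.35, "dz": 0, "yaw": 0.11}, {"claw": 6, "dx": 4, "dy": -0.4, "dz": 0, "yaw": 0.14}]}}

```text
clock: 8.0
position: [0.5044, 0.2075, 0.0158]
eef_rot: [-0.704, 0.011, 0.71, 0.012]
force: [-10.0, -1.3, 7.9]
grip_width: 0.0597
```

```bash
python3 -c "
from h import *
for b in boxes(snap('top')): print(b)
s=arm.read_state();print(s['force'],s['position'],s['eef_rot'])"
```

```text
(array([563., 208.]), array([572., 193.], dtype=float32), array([111.,  85.]), 87.0, np.int32(731), np.float64(0.0513))
(array([533.,  22.]), array([532.,  22.], dtype=float32), array([ 89., 106.]), -89.8, np.int32(1213), np.float64(0.0509))
(array([ 507., -145.]), array([ 507., -145.], dtype=float32), array([ 89., 107.]), -90.0, np.int32(1209), np.float64(0.0507))
[-2.693943   -0.20492811 -2.2029964 ] [0.50822472 0.20788277 0.01597248] [-0.70572436  0.01021916  0.70829359  0.01299552]
```

{"fn": "step_arm", "kwargs": {"increments": [{"claw": 6, "dx": 0.9, "dy": 0, "dz": 0, "yaw": 0.01}, {"claw": 6, "dx": 1.8, "dy": 0, "dz": 0, "yaw": 0.02}, {"claw": 6, "dx": 2.7, "dy": 0, "dz": 0, "yaw": 0.03}, {"claw": 6, "dx": 3.7, "dy": 0, "dz": 0, "yaw": 0.03}, {"claw": 6, "dx": 4.7, "dy": 0, "dz": 0, "yaw": 0.03}]}}

```text
clock: 8.47
position: [0.551, 0.2067, 0.0158]
eef_rot: [-0.703, 0.0, 0.711, 0.001]
force: [-8.6, 0.2, 5.7]
grip_width: 0.0599
```

{"fn": "step_arm", "kwargs": {"increments": [{"claw": 6, "dx": 0.9, "dy": 0, "dz": 0, "yaw": 0}, {"claw": 6, "dx": 1.8, "dy": 0, "dz": 0, "yaw": 0}, {"claw": 6, "dx": 2.7, "dy": 0, "dz": 0, "yaw": 0}, {"claw": 6, "dx": 3.5, "dy": 0, "dz": 0, "yaw": 0}, {"claw": 6, "dx": 4, "dy": 0, "dz": 0, "yaw": 0}]}}

```text
clock: 8.88
position: [0.5887, 0.206, 0.0158]
eef_rot: [-0.701, 0.001, 0.713, 0.0]
force: [-7.5, 0.6, 3.0]
grip_width: 0.0599
```

```bash
python3 -c "
from h import *
for b in boxes(snap('top')): print(b)
s=arm.read_state();print(s['force'],s['position'],s['eef_rot'])"
```

```text
(array([648., 188.]), array([655., 179.], dtype=float32), array([86., 71.]), 0.6, np.int32(494), np.float64(0.0512))
(array([532.,  21.]), array([532.,  22.], dtype=float32), array([ 89., 106.]), -89.7, np.int32(1209), np.float64(0.0509))
(array([ 507., -145.]), array([ 507., -145.], dtype=float32), array([ 89., 107.]), -90.0, np.int32(1202), np.float64(0.0508))
[-3.2567049  -0.45447866 -1.27819486] [0.59063014 0.20596139 0.01588313] [-7.02036003e-01  7.11738398e-04  7.12140716e-01  7.37739533e-04]
```

{"fn": "step_arm", "kwargs": {"increments": [{"claw": 6, "dx": 0.5, "dy": 0, "dz": 0, "yaw": 0}, {"claw": 6, "dx": 1.0, "dy": 0, "dz": 0, "yaw": 0}, {"claw": 6, "dx": 1.3, "dy": 0, "dz": 0, "yaw": 0}, {"claw": 6, "dx": 0, "dy": 0, "dz": 0, "yaw": 0}, {"claw": 6, "dx": -2.5, "dy": 0, "dz": 0, "yaw": 0}]}}

```text
clock: 9.35
position: [0.5716, 0.2059, 0.0169]
eef_rot: [-0.706, 0.001, 0.709, 0.003]
force: [0.7, 0.7, -1.0]
grip_width: 0.0597
```

{"fn": "step_arm", "kwargs": {"increments": [{"claw": 4, "dx": -1, "dy": 0, "dz": 4, "yaw": 0.12}, {"claw": 4, "dx": -1, "dy": 0, "dz": 8, "yaw": 0.24}, {"claw": 4, "dx": -1, "dy": 3, "dz": 11, "yaw": 0.36}, {"claw": 4, "dx": 1, "dy": 6, "dz": 11, "yaw": 0.48}, {"claw": 4, "dx": 3, "dy": 9, "dz": 11, "yaw": 0.6}]}}

```text
clock: 9.77
position: [0.6051, 0.2972, 0.1312]
eef_rot: [0.677, 0.209, -0.674, 0.208]
force: [0.0, -0.2, 0.1]
grip_width: 0.0399
```

```bash
python3 -c "
from h import *
for b in boxes(snap('top')): print(b)
s=arm.read_state();print(s['force'],s['position'],s['eef_rot'],s['joint_pos'])"
```

```text
(array([657., 208.]), array([657., 207.], dtype=float32), array([ 89., 111.]), -89.8, np.int32(1180), np.float64(0.0513))
(array([532.,  22.]), array([532.,  22.], dtype=float32), array([ 89., 106.]), -89.7, np.int32(1212), np.float64(0.0509))
(array([ 507., -145.]), array([ 507., -144.], dtype=float32), array([ 89., 107.]), -90.0, np.int32(1208), np.float64(0.0507))
[4.68461615 6.43747692 1.0170102 ] [0.60954808 0.30663274 0.13088313] [ 0.67938322  0.21520753 -0.6697976   0.20855536] [-0.39931986  0.65105643 -0.1946724   1.78441622  0.17249596  0.707102
 -1.64693193]
```

{"fn": "step_arm", "kwargs": {"increments": [{"claw": 4, "dx": 2, "dy": -0.4, "dz": 0, "yaw": 0.12}, {"claw": 4, "dx": 4.7, "dy": -0.8, "dz": 0, "yaw": 0.24}, {"claw": 4, "dx": 4.7, "dy": -0.8, "dz": 0, "yaw": 0.36}, {"claw": 4, "dx": 4.7, "dy": -0.8, "dz": 0, "yaw": 0.48}, {"claw": 4, "dx": 4.7, "dy": -0.8, "dz": 0, "yaw": 0.6}]}}

```text
clock: 10.23
position: [0.6591, 0.2975, 0.131]
eef_rot: [0.586, 0.407, -0.577, 0.399]
force: [-0.6, -0.2, -0.5]
grip_width: 0.0402
```

{"fn": "step_arm", "kwargs": {"increments": [{"claw": 4, "dx": 0, "dy": 0, "dz": -1, "yaw": 0.12}, {"claw": 4, "dx": 0, "dy": 0, "dz": -2, "yaw": 0.24}, {"claw": 4, "dx": 0, "dy": 0, "dz": -3, "yaw": 0.36}, {"claw": 4, "dx": 0, "dy": 0, "dz": -3, "yaw": 0.36}]}}

```text
clock: 10.57
position: [0.6598, 0.2954, 0.0989]
eef_rot: [0.503, 0.505, -0.496, 0.495]
force: [0.5, -0.4, -0.4]
grip_width: 0.0399
```

{"fn": "step_arm", "kwargs": {"increments": [{"claw": 4, "dx": -0.3, "dy": 0, "dz": -3, "yaw": 0}, {"claw": 4, "dx": -0.3, "dy": 0, "dz": -6, "yaw": 0}, {"claw": 4, "dx": -0.3, "dy": 0, "dz": -8.3, "yaw": 0}, {"claw": 4, "dx": -0.3, "dy": -0.8, "dz": -8.3, "yaw": 0}, {"claw": 4, "dx": -0.3, "dy": -1.6, "dz": -8.3, "yaw": 0}]}}

```text
clock: 10.98
position: [0.6566, 0.2788, 0.0153]
eef_rot: [0.503, 0.505, -0.497, 0.495]
force: [0.1, -0.2, 0.7]
grip_width: 0.04
```

{"fn": "step_arm", "kwargs": {"increments": [{"claw": 4, "dx": 0, "dy": -0.5, "dz": 0, "yaw": 0}, {"claw": 4, "dx": 0, "dy": -1.2, "dz": 0, "yaw": 0}, {"claw": 4, "dx": 0, "dy": -2.2, "dz": 0, "yaw": 0}, {"claw": 4, "dx": 0, "dy": -3.3, "dz": 0, "yaw": 0}, {"claw": 4, "dx": 0, "dy": -4.4, "dz": 0, "yaw": 0}]}}

```text
clock: 11.4
position: [0.6574, 0.2358, 0.0169]
eef_rot: [0.505, 0.505, -0.496, 0.495]
force: [-0.9, 5.6, 3.1]
grip_width: 0.0399
```

{"fn": "step_arm", "kwargs": {"increments": [{"claw": 4, "dx": 0, "dy": -1.2, "dz": 0, "yaw": 0}, {"claw": 4, "dx": 0, "dy": -2.4, "dz": 0, "yaw": 0}, {"claw": 4, "dx": 0, "dy": -3.6, "dz": 0, "yaw": 0}, {"claw": 4, "dx": 0, "dy": -4.8, "dz": 0, "yaw": 0}, {"claw": 4, "dx": 0, "dy": -6, "dz": 0, "yaw": 0}]}}

```text
clock: 11.82
position: [0.6574, 0.1746, 0.017]
eef_rot: [0.505, 0.505, -0.496, 0.495]
force: [-0.1, 4.9, -0.4]
grip_width: 0.0399
```

```bash
python3 -c "
from h import *
for b in boxes(snap('top')): print(b)
s=arm.read_state();print(s['force'],s['position'],s['eef_rot'])"
```

```text
[-0.52261005  3.08504813  5.2146623 ] [0.65764003 0.17013938 0.0167036 ] [ 0.504483    0.5030686  -0.49776122  0.49462376]
```

```bash
python3 -c "
from h import *
s=snap('top','t1.png')
for b in boxes(s): print(b)
print((s['depth']==0).mean(), -s['R'].T@s['t'])
s0=dict(np.load('top0.npz'));print(abs(s['R']-s0['R']).max(),abs(s['t']-s0['t']).max(),s0['depth'][300,200],s['depth'][300,200])"
```

```text
0.00396875 [0.48556226 0.04065098 1.17709713]
0.0 0.0 1.1534047 1.1535817
```

View pics/t1.png

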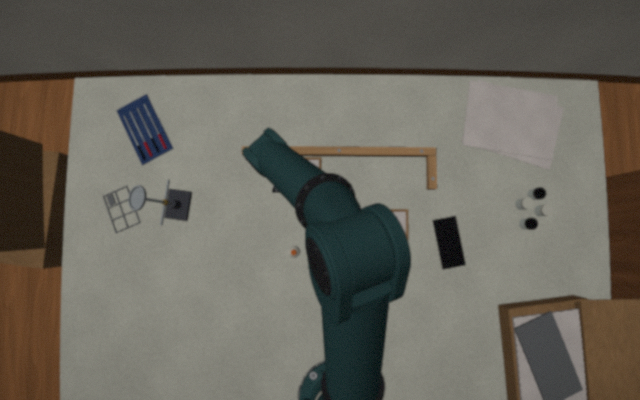

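The arm simply hides the boxes in the top view. It also shows that nothing else has been disturbed, so I'll keep pushing and check with the side camera.

{"fn": "step_arm", "kwargs": {"increments": [{"claw": 4, "dx": 0, "dy": -1, "dz": 0, "yaw": 0}, {"claw": 4, "dx": 0, "dy": -2.2, "dz": 0, "yaw": 0}, {"claw": 4, "dx": 0, "dy": -3.4, "dz": 0, "yaw": 0}, {"claw": 4, "dx": 0, "dy": -4.6, "dz": 0, "yaw": 0}, {"claw": 4, "dx": 0, "dy": -5.8, "dz": 0, "yaw": 0}]}}

```text
clock: 12.33
position: [0.6578, 0.1134, 0.017]
eef_rot: [0.505, 0.503, -0.497, 0.495]
force: [0.8, 5.5, 0.2]
grip_width: 0.04
```

{"fn": "step_arm", "kwargs": {"increments": [{"claw": 4, "dx": 0, "dy": -1.2, "dz": 0, "yaw": 0}, {"claw": 4, "dx": 0, "dy": -2.4, "dz": 0, "yaw": 0}, {"claw": 4, "dx": 0, "dy": -3.6, "dz": 0, "yaw": 0}, {"claw": 4, "dx": 0, "dy": -4.8, "dz": 0, "yaw": 0}, {"claw": 4, "dx": 0, "dy": -5.8, "dz": 0, "yaw": 0}]}}

```text
clock: 12.75
position: [0.6578, 0.054, 0.017]
eef_rot: [0.505, 0.503, -0.497, 0.495]
force: [1.1, 4.0, 0.2]
grip_width: 0.0399
```

```bash
python3 -c "
from h import *
s=snap('side'); P=cloud(s); z=P[...,2]
m=(z>.044)&(z<.056)&(P[...,0]>.6)&(P[...,0]<.72)&(abs(P[...,1])<.4)
q=P[m][:,:2].astype(np.float32);print(len(q),cv2.minAreaRect(q*1000),q.min(0),q.max(0))
s=arm.read_state();print(s['force'],s['position'])
im=s
cv2.imwrite('pics/s1.png',cv2.cvtColor(snap('side')['pixels'],cv2.COLOR_RGB2BGR))"
```

```text
493 ((647.7235107421875, -2.8991470336914062), (80.64300537109375, 134.60589599609375), 0.5467607378959656) [ 0.60786116 -0.07000216] [0.6886463  0.06471046]
[-0.44576052  2.81654696  3.2009658 ] [0.65785384 0.05048075 0.0168481 ]
```

View pics/s1.png

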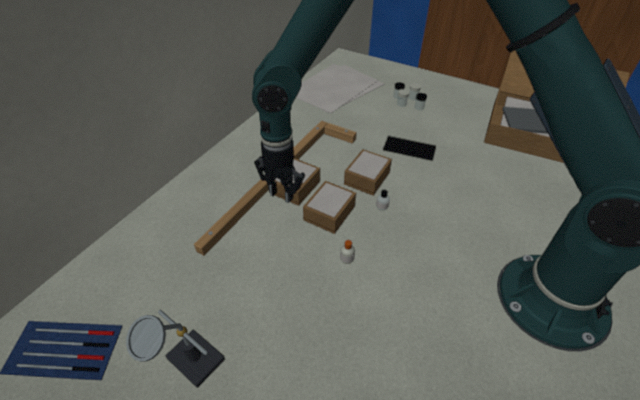

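The side view shows the heavy box at about (298,182), pushed squarely along the rail. The light boxes at (330,205) and (367,172) and both bottles are undisturbed.

{"fn": "step_arm", "kwargs": {"increments": [{"claw": 4, "dx": 0, "dy": -1, "dz": 0, "yaw": 0}, {"claw": 4, "dx": 0, "dy": -2.2, "dz": 0, "yaw": 0}, {"claw": 4, "dx": 0, "dy": -3.4, "dz": 0, "yaw": 0}, {"claw": 4, "dx": 0, "dy": -4.6, "dz": 0, "yaw": 0}, {"claw": 4, "dx": 0, "dy": -5.8, "dz": 0, "yaw": 0}]}}

```text
clock: 13.27
position: [0.6577, -0.0058, 0.0171]
eef_rot: [0.505, 0.503, -0.498, 0.494]
force: [0.2, 6.4, -1.0]
grip_width: 0.0401
```

{"fn": "step_arm", "kwargs": {"increments": [{"claw": 4, "dx": 0, "dy": -1.2, "dz": 0, "yaw": 0}, {"claw": 4, "dx": 0, "dy": -2.4, "dz": 0, "yaw": 0}, {"claw": 4, "dx": 0, "dy": -3.6, "dz": 0, "yaw": 0}, {"claw": 4, "dx": 0, "dy": -4.8, "dz": 0, "yaw": 0}, {"claw": 4, "dx": 0, "dy": -5.8, "dz": 0, "yaw": 0}]}}

```text
clock: 13.68
position: [0.6575, -0.0638, 0.0171]
eef_rot: [0.505, 0.503, -0.498, 0.494]
force: [0.7, 4.9, -0.1]
grip_width: 0.04
```

{"fn": "step_arm", "kwargs": {"increments": [{"claw": 4, "dx": 0, "dy": -1.2, "dz": 0, "yaw": 0}, {"claw": 4, "dx": 0, "dy": -2.4, "dz": 0, "yaw": 0}, {"claw": 4, "dx": 0, "dy": -3.4, "dz": 0, "yaw": 0}, {"claw": 4, "dx": 0, "dy": -4.2, "dz": 0, "yaw": 0}, {"claw": 4, "dx": 0, "dy": -4.8, "dz": 0, "yaw": 0}]}}

```text
clock: 14.1
position: [0.6572, -0.1122, 0.0171]
eef_rot: [0.505, 0.503, -0.498, 0.494]
force: [0.1, 5.4, -0.5]
grip_width: 0.0399
```

```bash
python3 -c "
from h import *
s=snap('top'); 
for b in boxes(s): print(b)
s=arm.read_state();print(s['force'],s['position'])"
```

```text
(array([532.,  21.]), array([532.,  22.], dtype=float32), array([ 89., 106.]), -89.8, np.int32(1211), np.float64(0.051))
(array([ 507., -145.]), array([ 507., -144.], dtype=float32), array([ 89., 107.]), -89.9, np.int32(1210), np.float64(0.0508))
[0.6185687 4.01843   1.8999618] [ 0.65717106 -0.11395052  0.01699863]
```

{"fn": "step_arm", "kwargs": {"increments": [{"claw": 4, "dx": 0, "dy": -0.6, "dz": 0, "yaw": 0}, {"claw": 4, "dx": 0, "dy": -1.1, "dz": 0, "yaw": 0}, {"claw": 4, "dx": 0, "dy": -1.6, "dz": 0, "yaw": 0}, {"claw": 4, "dx": 0, "dy": -2, "dz": 0, "yaw": 0}, {"claw": 4, "dx": 0, "dy": -2.4, "dz": 0, "yaw": 0}]}}

```text
clock: 14.57
position: [0.657, -0.1367, 0.0171]
eef_rot: [0.505, 0.503, -0.498, 0.494]
force: [0.1, 5.7, 1.2]
grip_width: 0.0402
```

{"fn": "step_arm", "kwargs": {"increments": [{"claw": 4, "dx": 0, "dy": -0.25, "dz": 0, "yaw": 0}, {"claw": 4, "dx": 0, "dy": -0.45, "dz": 0, "yaw": 0}, {"claw": 4, "dx": 0, "dy": -0.65, "dz": 0, "yaw": 0}]}}

```text
clock: 14.82
position: [0.6567, -0.1419, 0.0171]
eef_rot: [0.505, 0.504, -0.498, 0.494]
force: [0.0, 5.6, 0.0]
grip_width: 0.0401
```

{"fn": "step_arm", "kwargs": {"increments": [{"claw": 4, "dx": 0, "dy": -0.2, "dz": 0, "yaw": 0}, {"claw": 4, "dx": 0, "dy": -0.4, "dz": 0, "yaw": 0}]}}

```text
clock: 14.98
position: [0.6565, -0.1443, 0.0171]
eef_rot: [0.504, 0.505, -0.497, 0.494]
force: [0.1, 6.4, 1.1]
grip_width: 0.0401
```

Almost there. I'll creep until the force rises.

{"fn": "step_arm", "kwargs": {"increments": [{"claw": 4, "dx": 0, "dy": -0.2, "dz": 0, "yaw": 0}, {"claw": 4, "dx": 0, "dy": -0.4, "dz": 0, "yaw": 0}]}}

```text
clock: 15.15
position: [0.6563, -0.1468, 0.0171]
eef_rot: [0.504, 0.506, -0.496, 0.493]
force: [-0.4, 6.3, 1.1]
grip_width: 0.0397
```

{"fn": "step_arm", "kwargs": {"increments": [{"claw": 4, "dx": 0, "dy": -0.15, "dz": 0, "yaw": 0}, {"claw": 4, "dx": 0, "dy": -0.3, "dz": 0, "yaw": 0}]}}

```text
clock: 15.32
position: [0.6564, -0.1467, 0.0172]
eef_rot: [0.505, 0.507, -0.495, 0.493]
force: [0.3, 9.6, -0.0]
grip_width: 0.0404
```

{"fn": "step_arm", "kwargs": {"increments": [{"claw": 4, "dx": 0, "dy": 1.5, "dz": 0, "yaw": 0}, {"claw": 4, "dx": 0, "dy": 2, "dz": 4, "yaw": -0.12}, {"claw": 4, "dx": 0, "dy": 2, "dz": 8, "yaw": -0.24}, {"claw": 6, "dx": -2, "dy": 0, "dz": 11, "yaw": -0.36}, {"claw": 6, "dx": -5, "dy": -2, "dz": 11, "yaw": -0.48}]}}

```text
clock: 15.73
position: [0.6139, -0.1664, 0.1342]
eef_rot: [0.616, 0.368, -0.594, 0.364]
force: [1.2, -1.0, 0.0]
grip_width: 0.06
```

{"fn": "step_arm", "kwargs": {"increments": [{"claw": 6, "dx": -1, "dy": -1.5, "dz": 0, "yaw": -0.12}, {"claw": 6, "dx": -2.5, "dy": -3.5, "dz": 0, "yaw": -0.24}, {"claw": 6, "dx": -2.5, "dy": -3.5, "dz": 0, "yaw": -0.36}, {"claw": 6, "dx": -2.5, "dy": -3.5, "dz": 0, "yaw": -0.48}, {"claw": 6, "dx": -2.5, "dy": -3.5, "dz": 0, "yaw": -0.6}]}}

```text
clock: 16.15
position: [0.5873, -0.2039, 0.1344]
eef_rot: [0.697, 0.166, -0.677, 0.17]
force: [0.5, 0.4, 1.2]
grip_width: 0.0601
```

{"fn": "step_arm", "kwargs": {"increments": [{"claw": 6, "dx": 0, "dy": 0, "dz": 0, "yaw": -0.12}, {"claw": 6, "dx": 0, "dy": 0, "dz": 0, "yaw": -0.24}, {"claw": 6, "dx": 0, "dy": 0, "dz": 0, "yaw": -0.36}, {"claw": 6, "dx": 0, "dy": 0, "dz": 0, "yaw": -0.49}, {"claw": 6, "dx": 0, "dy": 0, "dz": 0, "yaw": -0.49}]}}

```text
clock: 16.57
position: [0.5864, -0.2047, 0.1346]
eef_rot: [0.715, -0.009, -0.699, 0.001]
force: [-0.8, -0.2, -0.4]
grip_width: 0.0598
```

```bash
python3 -c "
from h import *
s=snap('top'); 
for b in boxes(s): print(b)
s=arm.read_state();print(s['force'],s['position'],s['eef_rot'])"
```

```text
(array([ 656., -212.]), array([ 664., -203.], dtype=float32), array([ 89., 108.]), -89.6, np.int32(852), np.float64(0.0508))
(array([532.,  22.]), array([532.,  22.], dtype=float32), array([ 89., 106.]), -89.8, np.int32(1212), np.float64(0.051))
(array([ 507., -145.]), array([ 507., -144.], dtype=float32), array([ 89., 107.]), -90.0, np.int32(1206), np.float64(0.0507))
[ 0.46290044  0.41237295 -0.18823131] [ 0.5865326  -0.20464052  0.13451745] [ 0.71546851 -0.00787542 -0.69859631  0.0024483 ]
```

{"fn": "step_arm", "kwargs": {"increments": [{"claw": 6, "dx": -0.8, "dy": -0.3, "dz": -4, "yaw": 0}, {"claw": 6, "dx": -0.8, "dy": -0.3, "dz": -8, "yaw": 0}, {"claw": 6, "dx": -0.8, "dy": -0.3, "dz": -10.5, "yaw": 0}, {"claw": 6, "dx": -0.8, "dy": -0.3, "dz": -11.8, "yaw": 0}, {"claw": 6, "dx": -0.2, "dy": -0.3, "dz": -11.8, "yaw": 0}]}}

```text
clock: 17.03
position: [0.5806, -0.2076, 0.0134]
eef_rot: [0.713, -0.007, -0.702, 0.002]
force: [-0.6, -0.1, 0.7]
grip_width: 0.0598
```

{"fn": "step_arm", "kwargs": {"increments": [{"claw": 6, "dx": 0.4, "dy": 0, "dz": 0, "yaw": 0}, {"claw": 6, "dx": 0.8, "dy": 0, "dz": 0, "yaw": 0}, {"claw": 6, "dx": 1.2, "dy": 0, "dz": 0, "yaw": 0}, {"claw": 6, "dx": 1.5, "dy": 0, "dz": 0, "yaw": 0}, {"claw": 6, "dx": 1.8, "dy": 0, "dz": 0, "yaw": 0}]}}

```text
clock: 17.45
position: [0.6, -0.2078, 0.0148]
eef_rot: [0.713, -0.007, -0.701, 0.003]
force: [-0.0, -0.3, -0.1]
grip_width: 0.0598
```

{"fn": "step_arm", "kwargs": {"increments": [{"claw": 6, "dx": 0.2, "dy": 0, "dz": 0, "yaw": 0}, {"claw": 6, "dx": 0.5, "dy": 0, "dz": 0, "yaw": 0}, {"claw": 6, "dx": 0.8, "dy": 0, "dz": 0, "yaw": 0}]}}

```text
clock: 17.7
position: [0.6011, -0.2076, 0.0144]
eef_rot: [0.708, -0.007, -0.706, 0.002]
force: [-12.4, 1.3, 10.9]
grip_width: 0.0602
```

{"fn": "step_arm", "kwargs": {"increments": [{"claw": 6, "dx": 0.5, "dy": 0, "dz": 0, "yaw": 0}, {"claw": 6, "dx": 0.8, "dy": 0, "dz": 0, "yaw": 0}, {"claw": 6, "dx": 1.1, "dy": 0, "dz": 0, "yaw": 0}]}}

```text
clock: 17.95
position: [0.6033, -0.2074, 0.0138]
eef_rot: [-0.702, 0.007, 0.712, -0.001]
force: [-12.7, 2.1, 10.0]
grip_width: 0.0601
```

{"fn": "step_arm", "kwargs": {"increments": [{"claw": 6, "dx": 0.5, "dy": 0, "dz": 0, "yaw": 0}, {"claw": 6, "dx": 0.7, "dy": 0, "dz": 0, "yaw": 0}]}}

```text
clock: 18.12
position: [0.6034, -0.2074, 0.0137]
eef_rot: [-0.697, 0.007, 0.717, -0.0]
force: [-12.6, 0.6, 9.9]
grip_width: 0.0602
```

{"fn": "step_arm", "kwargs": {"increments": [{"claw": 6, "dx": 0.4, "dy": 0, "dz": 0, "yaw": 0}, {"claw": 6, "dx": 0.6, "dy": 0, "dz": 0, "yaw": 0}]}}

```text
clock: 18.28
position: [0.603, -0.2073, 0.0137]
eef_rot: [-0.692, 0.006, 0.721, 0.0]
force: [-12.0, 1.1, 9.8]
grip_width: 0.0601
```

```bash
python3 -c "
from h import *
s=snap('top'); 
for b in boxes(s): print(b)
c=snap('side')
st=arm.read_state();print(st['force'],st['position'],st['tau'])
f=lambda i:cv2.cvtColor(i,cv2.COLOR_RGB2BGR)
a=cv2.resize(f(s['pixels'])[130:230,360:480],None,fx=4,fy=4,interpolation=cv2.INTER_CUBIC)
b=cv2.resize(f(c['pixels'])[100:200,280:380],None,fx=3,fy=4,interpolation=cv2.INTER_CUBIC)
cv2.imwrite('pics/j1.png',np.hstack([a,b]))"
```

```text
(array([ 663., -190.]), array([ 671., -185.], dtype=float32), array([68., 83.]), -3.8, np.int32(477), np.float64(0.0507))
(array([533.,  22.]), array([532.,  22.], dtype=float32), array([ 89., 107.]), -89.8, np.int32(1211), np.float64(0.051))
(array([ 507., -145.]), array([ 507., -144.], dtype=float32), array([ 89., 108.]), -90.0, np.int32(1208), np.float64(0.0508))
[-10.04604783   1.37982915   8.54389871] [ 0.60295251 -0.20732315  0.013612  ] [ -1.41565025 -52.45644093  -0.84663598 -15.93234837  -0.11546033
  -2.489805    -0.09631241]
```

View pics/j1.png

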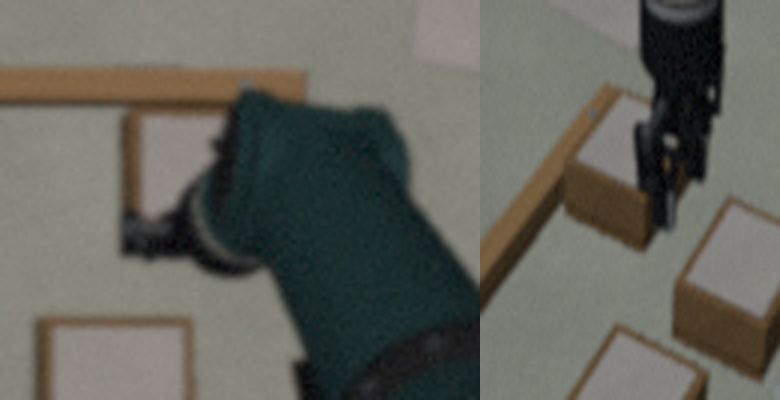

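{"fn": "step_arm", "kwargs": {"increments": [{"claw": 6, "dx": -0.5, "dy": 0, "dz": 0.2, "yaw": 0}, {"claw": 6, "dx": -1.6, "dy": 0, "dz": 0.5, "yaw": 0}, {"claw": 6, "dx": -2, "dy": 0, "dz": 4, "yaw": 0}, {"claw": 6, "dx": -2, "dy": 0, "dz": 8, "yaw": 0}, {"claw": 6, "dx": -4, "dy": 2, "dz": 12, "yaw": 0}]}}

```text
clock: 18.8
position: [0.5694, -0.1945, 0.1301]
eef_rot: [-0.695, 0.009, 0.719, 0.0]
force: [2.0, -0.6, 0.9]
grip_width: 0.0597
```

```bash
python3 -c "
from h import *
s=snap('top','t2.png'); 
for b in boxes(s): print(b)
P=cloud(s);m=(P[...,2]>.044)&(P[...,2]<.058);m[:,:360]=0;m[:,445:]=0;m[:140]=0;m[200:]=0
for c in range(380,432,6):
    v=np.where(m[:,c])[0]; print(c,P[v.min(),c].round(3),P[v.max(),c].round(3)) if len(v) else None
f=lambda i:cv2.cvtColor(i,cv2.COLOR_RGB2BGR)
cv2.imwrite('pics/j2.png',cv2.resize(f(s['pixels'])[140:215,370:450],None,fx=7,fy=7,interpolation=cv2.INTER_CUBIC))
st=arm.read_state();print(st['position'],st['eef_rot'])"
```

```text
(array([ 660., -210.]), array([ 665., -198.], dtype=float32), array([106.,  92.]), 87.9, np.int32(834), np.float64(0.0507))
(array([532.,  22.]), array([532.,  22.], dtype=float32), array([ 89., 106.]), -89.8, np.int32(1208), np.float64(0.0511))
(array([ 507., -145.]), array([ 507., -145.], dtype=float32), array([ 89., 108.]), -89.9, np.int32(1206), np.float64(0.0506))
398 [ 0.706 -0.175  0.048] [ 0.615 -0.173  0.048]
404 [ 0.702 -0.192  0.052] [ 0.618 -0.191  0.048]
410 [ 0.703 -0.21   0.05 ] [ 0.623 -0.207  0.053]
416 [ 0.703 -0.227  0.05 ] [ 0.638 -0.225  0.052]
422 [ 0.702 -0.244  0.054] [ 0.67  -0.243  0.053]
428 [ 0.704 -0.263  0.049] [ 0.704 -0.263  0.049]
[ 0.56707754 -0.18889136  0.13579154] [-6.95664855e-01  6.94078465e-03  7.18332949e-01 -9.44391385e-05]
```

View pics/j2.png

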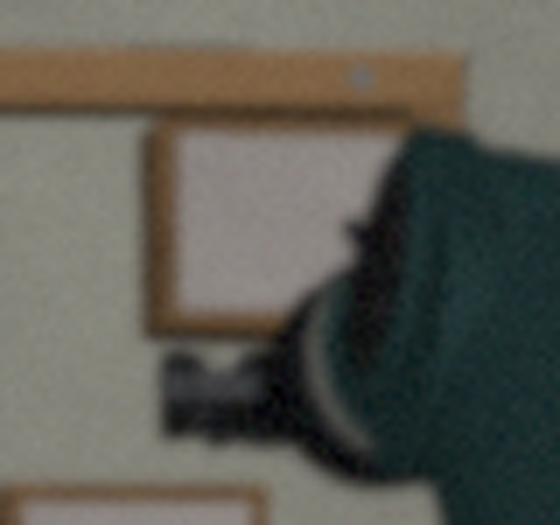

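{"fn": "step_arm", "kwargs": {"increments": [{"claw": 5, "dx": 1, "dy": -2.5, "dz": -3, "yaw": 0}, {"claw": 5, "dx": 1, "dy": -2.5, "dz": -7, "yaw": 0}, {"claw": 5, "dx": 1, "dy": -2.5, "dz": -10, "yaw": 0}, {"claw": 5, "dx": 1, "dy": -2.5, "dz": -12, "yaw": 0}, {"claw": 5, "dx": 2, "dy": -2.5, "dz": -12, "yaw": 0}]}}

```text
clock: 19.27
position: [0.5815, -0.2132, 0.0119]
eef_rot: [-0.692, 0.006, 0.722, 0.001]
force: [-0.5, 0.1, 0.0]
grip_width: 0.0499
```

{"fn": "step_arm", "kwargs": {"increments": [{"claw": 5, "dx": 0.4, "dy": 0, "dz": 0, "yaw": 0}, {"claw": 5, "dx": 0.8, "dy": 0, "dz": 0, "yaw": 0}, {"claw": 5, "dx": 1.2, "dy": 0, "dz": 0, "yaw": 0}, {"claw": 5, "dx": 1.6, "dy": 0, "dz": 0.2, "yaw": 0}, {"claw": 5, "dx": 2.0, "dy": 0, "dz": 0.4, "yaw": 0}]}}

```text
clock: 19.68
position: [0.6029, -0.2134, 0.0174]
eef_rot: [-0.693, 0.007, 0.721, 0.001]
force: [0.0, 0.1, 0.0]
grip_width: 0.0503
```

{"fn": "step_arm", "kwargs": {"increments": [{"claw": 5, "dx": 0.4, "dy": 0, "dz": 0.4, "yaw": 0}, {"claw": 5, "dx": 0.6, "dy": 0, "dz": 0.5, "yaw": 0}]}}

```text
clock: 19.85
position: [0.6075, -0.2133, 0.023]
eef_rot: [-0.692, 0.007, 0.722, 0.001]
force: [-4.4, 0.0, -2.7]
grip_width: 0.0501
```

{"fn": "step_arm", "kwargs": {"increments": [{"claw": 5, "dx": 0.4, "dy": 0, "dz": 0.1, "yaw": 0}, {"claw": 5, "dx": 0.7, "dy": 0, "dz": 0.2, "yaw": 0}]}}

```text
clock: 20.02
position: [0.6119, -0.2134, 0.0247]
eef_rot: [-0.69, 0.007, 0.724, 0.001]
force: [-9.6, -1.5, -1.6]
grip_width: 0.0504
```

{"fn": "step_arm", "kwargs": {"increments": [{"claw": 5, "dx": 0.4, "dy": 0, "dz": 0.1, "yaw": 0}, {"claw": 5, "dx": 0.7, "dy": 0, "dz": 0.2, "yaw": 0}]}}

```text
clock: 20.18
position: [0.6118, -0.2137, 0.0252]
eef_rot: [-0.684, 0.006, 0.729, 0.001]
force: [-13.7, -0.8, 0.1]
grip_width: 0.0501
```

{"fn": "step_arm", "kwargs": {"increments": [{"claw": 5, "dx": -0.5, "dy": 0, "dz": 0, "yaw": 0}, {"claw": 5, "dx": -2.5, "dy": 0, "dz": 1, "yaw": 0}, {"claw": 5, "dx": -3, "dy": 0, "dz": 5, "yaw": 0}, {"claw": 5, "dx": -3, "dy": 0, "dz": 9, "yaw": 0}, {"claw": 5, "dx": -3, "dy": 3, "dz": 12, "yaw": 0}]}}

```text
clock: 20.6
position: [0.5843, -0.1926, 0.1484]
eef_rot: [-0.687, 0.012, 0.726, 0.002]
force: [1.9, -0.8, 0.7]
grip_width: 0.0501
```

{"fn": "step_arm", "kwargs": {"increments": [{"claw": 5, "dx": 0, "dy": 4, "dz": 1, "yaw": 0}, {"claw": 5, "dx": 0, "dy": 8, "dz": 2, "yaw": 0}, {"claw": 5, "dx": 0, "dy": 12, "dz": 2, "yaw": 0}, {"claw": 5, "dx": 0, "dy": 16, "dz": 2, "yaw": 0}, {"claw": 5, "dx": 0, "dy": 20, "dz": 2, "yaw": 0}]}}

```text
clock: 21.02
position: [0.5871, 0.01, 0.1702]
eef_rot: [-0.69, 0.012, 0.724, 0.003]
force: [0.4, -0.7, -0.4]
grip_width: 0.0503
```

```bash
python3 -c "
from h import *
s=snap('top','t3.png'); 
for b in boxes(s): print(b)
P=cloud(s);m=(P[...,2]>.04)&(P[...,2]<.058);m[:,:360]=0;m[:,445:]=0;m[:140]=0;m[205:]=0
for c in range(395,432,5):
    v=np.where(m[:,c])[0]; print(c,P[v.min(),c].round(3),P[v.max(),c].round(3)) if len(v) else None
for r in range(160,188,6):
    v=np.where(m[r])[0]; print(r,P[r,v.min()].round(3),P[r,v.max()].round(3))
f=lambda i:cv2.cvtColor(i,cv2.COLOR_RGB2BGR)
cv2.imwrite('pics/j3.png',cv2.resize(f(s['pixels'])[140:215,370:450],None,fx=7,fy=7,interpolation=cv2.INTER_CUBIC))
st=arm.read_state();print(st['position'],st['eef_rot'])"
```

```text
(array([ 667., -211.]), array([ 667., -212.], dtype=float32), array([108.,  92.]), 89.4, np.int32(1152), np.float64(0.0507))
(array([532.,  52.]), array([529.,  56.], dtype=float32), array([89., 46.]), 0.4, np.int32(443), np.float64(0.0507))
(array([ 507., -157.]), array([ 511., -163.], dtype=float32), array([89., 85.]), 0.1, np.int32(779), np.float64(0.0507))
395 [ 0.711 -0.166  0.052] [ 0.624 -0.165  0.049]
400 [ 0.711 -0.18   0.051] [ 0.624 -0.18   0.047]
405 [ 0.713 -0.196  0.046] [ 0.623 -0.193  0.052]
410 [ 0.712 -0.21   0.051] [ 0.623 -0.207  0.053]
415 [ 0.711 -0.224  0.052] [ 0.622 -0.225  0.042]
420 [ 0.713 -0.24   0.047] [ 0.622 -0.238  0.045]
425 [ 0.712 -0.254  0.05 ] [ 0.621 -0.252  0.048]
160 [ 0.695 -0.158  0.043] [ 0.694 -0.264  0.053]
166 [ 0.678 -0.158  0.04 ] [ 0.677 -0.265  0.051]
172 [ 0.659 -0.16   0.048] [ 0.659 -0.265  0.05 ]
178 [ 0.642 -0.16   0.047] [ 0.642 -0.265  0.048]
184 [ 0.624 -0.159  0.048] [ 0.624 -0.263  0.052]
[0.5869803  0.02264389 0.17018511] [-0.69011594  0.0039784   0.72368702  0.00112313]
```

View pics/j3.png

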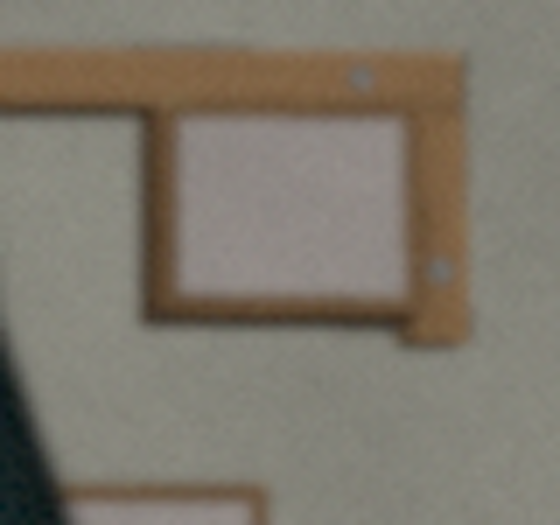

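The box is seated in the corner: its top spans image columns 148–410 up to both rails. I'll do one more gentle end push to make sure it sits against the short rail.

{"fn": "step_arm", "kwargs": {"increments": [{"claw": 4, "dx": 2, "dy": -2, "dz": -1, "yaw": 0.12}, {"claw": 4, "dx": 4, "dy": -5, "dz": -2, "yaw": 0.24}, {"claw": 4, "dx": 7, "dy": -8, "dz": -3, "yaw": 0.36}, {"claw": 4, "dx": 7, "dy": -11, "dz": -4, "yaw": 0.48}, {"claw": 4, "dx": 7, "dy": -13.8, "dz": -4, "yaw": 0.6}]}}

```text
clock: 21.48
position: [0.6603, -0.1171, 0.1292]
eef_rot: [-0.661, -0.202, 0.69, -0.215]
force: [-0.3, -0.6, -0.5]
grip_width: 0.0398
```

{"fn": "step_arm", "kwargs": {"increments": [{"claw": 4, "dx": 0, "dy": 0, "dz": 0, "yaw": 0.12}, {"claw": 4, "dx": 0, "dy": 0, "dz": 0, "yaw": 0.24}, {"claw": 4, "dx": 0, "dy": 0, "dz": 0, "yaw": 0.36}, {"claw": 4, "dx": 0, "dy": 0, "dz": 0, "yaw": 0.48}, {"claw": 4, "dx": 0, "dy": 0, "dz": 0, "yaw": 0.6}]}}

```text
clock: 21.9
position: [0.6629, -0.1171, 0.1303]
eef_rot: [-0.573, -0.389, 0.592, -0.412]
force: [0.3, 0.1, -0.0]
grip_width: 0.04
```

{"fn": "step_arm", "kwargs": {"increments": [{"claw": 4, "dx": 0, "dy": 0, "dz": 0, "yaw": 0.12}, {"claw": 4, "dx": 0, "dy": 0, "dz": 0, "yaw": 0.24}, {"claw": 4, "dx": 0, "dy": 0, "dz": 0, "yaw": 0.37}, {"claw": 4, "dx": 0, "dy": 0, "dz": 0, "yaw": 0.37}]}}

```text
clock: 22.23
position: [0.6648, -0.1176, 0.1312]
eef_rot: [0.493, 0.487, -0.505, 0.515]
force: [0.4, -0.2, 0.4]
grip_width: 0.0402
```

{"fn": "step_arm", "kwargs": {"increments": [{"claw": 4, "dx": -0.4, "dy": 0, "dz": -4, "yaw": 0}, {"claw": 4, "dx": -0.4, "dy": 0, "dz": -8, "yaw": 0}, {"claw": 4, "dx": -0.4, "dy": 0, "dz": -10.5, "yaw": 0}, {"claw": 4, "dx": -0.4, "dy": 0, "dz": -11.4, "yaw": 0}, {"claw": 4, "dx": -0.4, "dy": -0.8, "dz": -11.4, "yaw": 0}]}}

```text
clock: 22.65
position: [0.6604, -0.1229, 0.0153]
eef_rot: [0.493, 0.488, -0.504, 0.514]
force: [0.2, 0.9, 0.4]
grip_width: 0.04
```

{"fn": "step_arm", "kwargs": {"increments": [{"claw": 4, "dx": 0, "dy": -0.4, "dz": 0, "yaw": 0}, {"claw": 4, "dx": 0, "dy": -0.8, "dz": 0, "yaw": 0}, {"claw": 4, "dx": 0, "dy": -1.2, "dz": 0, "yaw": 0}, {"claw": 4, "dx": 0, "dy": -1.5, "dz": 0, "yaw": 0}, {"claw": 4, "dx": 0, "dy": -1.8, "dz": 0, "yaw": 0}]}}

```text
clock: 23.07
position: [0.6613, -0.1418, 0.0166]
eef_rot: [0.493, 0.487, -0.504, 0.515]
force: [0.1, -0.2, 0.3]
grip_width: 0.04
```

{"fn": "step_arm", "kwargs": {"increments": [{"claw": 4, "dx": 0, "dy": -0.3, "dz": 0.1, "yaw": 0}, {"claw": 4, "dx": 0, "dy": -0.6, "dz": 0.2, "yaw": 0}]}}

```text
clock: 23.23
position: [0.6613, -0.1475, 0.0192]
eef_rot: [0.494, 0.487, -0.504, 0.514]
force: [-1.0, 3.2, -3.5]
grip_width: 0.0399
```

{"fn": "step_arm", "kwargs": {"increments": [{"claw": 4, "dx": 0, "dy": -0.3, "dz": 0, "yaw": 0}, {"claw": 4, "dx": 0, "dy": -0.5, "dz": 0, "yaw": 0}]}}

```text
clock: 23.4
position: [0.6613, -0.1476, 0.0192]
eef_rot: [0.496, 0.489, -0.502, 0.513]
force: [-1.7, 9.1, 1.1]
grip_width: 0.0405
```

{"fn": "step_arm", "kwargs": {"increments": [{"claw": 4, "dx": 0, "dy": -0.3, "dz": 0, "yaw": 0}, {"claw": 4, "dx": 0, "dy": -0.5, "dz": 0, "yaw": 0}]}}

```text
clock: 23.57
position: [0.6613, -0.1476, 0.0193]
eef_rot: [0.497, 0.491, -0.5, 0.512]
force: [-1.0, 10.8, 1.2]
grip_width: 0.0399
```

Stalled firmly against the short rail. I'll back off and do the final check.

{"fn": "step_arm", "kwargs": {"increments": [{"claw": 4, "dx": 0, "dy": 0.5, "dz": 0, "yaw": 0}, {"claw": 4, "dx": 0, "dy": 2.5, "dz": 0.5, "yaw": 0}, {"claw": 4, "dx": 0, "dy": 3, "dz": 4, "yaw": 0}, {"claw": 4, "dx": 0, "dy": 4, "dz": 8, "yaw": 0}, {"claw": 4, "dx": 0, "dy": 7, "dz": 12, "yaw": 0}]}}

```text
clock: 23.98
position: [0.6613, -0.088, 0.1339]
eef_rot: [0.497, 0.488, -0.503, 0.511]
force: [0.5, -1.3, 1.0]
grip_width: 0.0397
```

{"fn": "step_arm", "kwargs": {"increments": [{"claw": 4, "dx": 0, "dy": 4, "dz": 1, "yaw": 0}, {"claw": 4, "dx": 0, "dy": 8, "dz": 2, "yaw": 0}, {"claw": 4, "dx": 0, "dy": 12, "dz": 2, "yaw": 0}, {"claw": 4, "dx": 0, "dy": 14, "dz": 2, "yaw": 0}, {"claw": 4, "dx": 0, "dy": 14, "dz": 2, "yaw": 0}]}}

```text
clock: 24.4
position: [0.6614, 0.0606, 0.1556]
eef_rot: [0.497, 0.491, -0.498, 0.513]
force: [0.1, 0.7, 0.4]
grip_width: 0.0401
```

```bash
python3 -c "
from h import *
s=snap('top'); c=snap('side')
for b in boxes(s): print(b)
P=cloud(s);m=(P[...,2]>.04)&(P[...,2]<.058);m[:,:360]=0;m[:,445:]=0;m[:140]=0;m[205:]=0
for k in range(395,428,8):
    v=np.where(m[:,k])[0]; print(k,P[v.min(),k].round(3),P[v.max(),k].round(3))
for r in range(160,188,8):
    v=np.where(m[r])[0]; print(r,P[r,v.min()].round(3),P[r,v.max()].round(3))
f=lambda i:cv2.cvtColor(i,cv2.COLOR_RGB2BGR)
cv2.imwrite('pics/end.png',np.vstack([cv2.resize(f(s['pixels'])[140:280,150:480],(660,280)),cv2.resize(f(c['pixels'])[80:300,180:460],(400,314))[:, :].copy() if 0 else cv2.resize(f(c['pixels'])[90:220,180:480],(660,286))]))"
```

```text
(array([ 667., -212.]), array([ 667., -212.], dtype=float32), array([ 92., 110.]), -89.4, np.int32(1152), np.float64(0.0508))
(array([532.,  28.]), array([525.,  40.], dtype=float32), array([89., 94.]), -89.8, np.int32(742), np.float64(0.051))
395 [ 0.711 -0.166  0.052] [ 0.623 -0.164  0.051]
403 [ 0.712 -0.189  0.05 ] [ 0.624 -0.188  0.049]
411 [ 0.711 -0.212  0.054] [ 0.622 -0.213  0.041]
419 [ 0.712 -0.237  0.048] [ 0.621 -0.235  0.049]
427 [ 0.713 -0.26   0.048] [ 0.622 -0.26   0.041]
160 [ 0.694 -0.16   0.051] [ 0.695 -0.266  0.046]
168 [ 0.671 -0.16   0.047] [ 0.671 -0.264  0.052]
176 [ 0.647 -0.162  0.05 ] [ 0.648 -0.264  0.049]
184 [ 0.623 -0.158  0.051] [ 0.624 -0.267  0.048]
```

View pics/end.png

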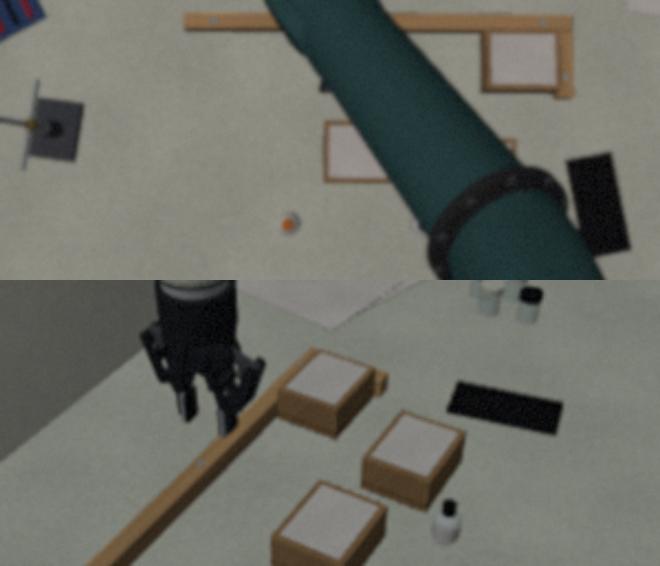

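Both views show the box seated in the corner, and everything else is standing where it was. Handing in.

```bash
python3 -c "
from station import arm
print(arm.read_state()['clock'],arm.finish_job())"
```

```text
the job is handed in; nothing more can be done
24.5 None
```

The heavy box is in the corner of the stop, and I handed the job in at 24.5 s of the 59 s allowed.

- **Finding it:** I nudged each box gently. The middle box and the one nearest the short rail gave about 1–2 N; the leftmost one gave about 8 N, so that was the heavy one.
- **Moving it:** I slid it with two fingers towards the long rail, squaring it on the way. Then I slid it along to the short rail, pressed it against the long rail, and finished with one more light push on its end. Measured contact forces stayed under about 17 N.
- **Trouble on the way:** The first push against the long rail stalled about 8 mm short, with the box turned about 2°, apparently because the tool was pressing down on it. I backed off and pushed again without the downward load.
- **Last checks:** The box centre measured (0.667, -0.212) m against a computed home of (0.667, -0.211) m, and it was square to the rails within the measuring error of about 0.5°. The final pushes stopped dead at both rails.
- **Everything else:** The two light boxes moved about 18 mm each from the nudges. The glue, paint, magnifier and phone looked undisturbed in the pictures. In the last pictures the arm partly hid the light boxes and the paint bottle from the top camera, but the side camera showed them in place.

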